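Refit the cover of a bench dust trap

TASK

The filter in the dust-trap box has been changed: put its loose metal cover back on. Hold the cover tilted, hook its two tabs under the steel lip of the box, then swing it down (do not let it drop) until it lies flat and fully home inside the rim, and slide the bolt all the way over its free edge. Leave the other things on the bench where they are.

Things in the scene. Friction and masses are not known exactly. Their poses are not given: they have to be found in the camera images.
- housing: Grey dust-trap box fixed to the bench, 228 (x) x 166 (y) x 90 mm high, white pleated filter inside; origin on its underside, z up, lip side (-x) towards the robot. Pocket in the top: y -68 to 68 mm, x from a stop at -92 to a wall at 56 mm; ledge for the cover 70 mm up, rims and wall 80 mm up. Deck with the bolt: x 56 to 130 mm, 80 mm up. A pipe stub on each y side, to y 103 mm, below 67 mm.
- lip_edge (a point): Middle of the lower free edge of the box's steel lip: box frame (-78, 0, 84) mm; axes as the box. The lip runs along the whole stop side and covers the pocket from x = -92 to -78 mm; its underside is 14 mm above the ledge, its top 20 mm above it.
- seat (a point): Where the cover's origin lies when the cover is home (2 mm play each way in x, 3 mm in y): box frame (-11, 0, 70) mm; axes as the box.
- bolt (a joint): Flat steel sliding bolt on the deck, plate 50 x 40 x 6 mm, underside 10.5 mm above the ledge (3.5 mm over the seated cover). In m: 0 = drawn back (tip 7 mm clear of the pocket); grows as it slides towards the lip (box -x); 0.026 = end stop, fully over the cover's free edge. Starts near 0. About 2 N moves it; it stays where it is left.
- bolt_grip (a point): Middle of the bolt's upright grip fin, moving with it: fin 12 mm thick (box x), 34 mm wide (y), from 86.5 to 126.5 mm above the bench; this point is 110.5 mm up and, at bolt value 0, at box x = 103 mm, y = 0. Axes as the box. Steel guides either side of the bolt reach 92 mm above the bench.
- cover: Loose aluminium cover, about 0.28 kg, lying flat on the bench, handle up: plate 130 x 130 x 7 mm, origin at the centre of its underside, z up. Two tabs on its -x edge stick out 14 mm (x = -65 to -79 mm), each 30 mm wide, 6 mm thick, flush with the underside, centred at y = 38 and -38 mm. Home: its x axis along the box's x axis, tabs under the lip.
- tab_tip (a point): Lower edge of the cover's tab tips, midway between them: cover frame (-79, 0, 0) mm.
- cover_grip (a point): Middle of the cover's black handle fin, cover frame (0, 0, 32) mm, axes as the cover; the fin is 14 mm thick (x), 70 mm long (y), from 7 to 47 mm above the cover's underside.
- glue: Bystander: bottle, 44 mm across, 130 mm high, origin under its centre.
- cup: Bystander: white cup, 76 mm across, 95 mm high, origin under its centre.
- driver: Bystander: screwdriver, 200 mm long, lying along its x.
- brush: Bystander: brush, 180 mm long, lying along its x.
- tray: Bystander: open yellow parts tray, 150 x 110 x 60 mm, origin under its centre.
- bin: Bystander: open red parts bin, 140 x 100 x 70 mm, origin under its centre.
- old_filter: Bystander: used filter cassette, 130 x 110 x 27 mm, origin under its centre; no handle, no tabs.
There are look-alikes about, which are no part of the job. There is more than one size of the cover; the job needs the larger.

How it is judged (in metres and radians):
On the way, in this order (a step that is already met when the one before it is completed fails the run):
1. the tabs are under the lip while the cover's free edge is still raised (x of tab_tip in the frame of lip_edge between -0.018 and -0.005 m and z of tab_tip in the frame of lip_edge between -0.018 and -0.004 m and angle between cover's own z axis and vertical above 0.05 rad), for 0.1 s.
2. the cover lies flat and fully home in the pocket, the bolt still drawn back (z of cover in the frame of seat below 0.0025 m and angle between cover's own z axis and vertical below 0.03 rad and horizontal distance between cover and seat below 0.006 m and value of joint bolt below 0.012 m), for 0.2 s.
At the end, for the whole second after the job is handed in: The cover lies at rest in the pocket, within 2.5 mm of the ledge's height, tilted less than 0.03 rad, within 6 mm of the seat point, its tabs at least 5 mm under the lip, and the bolt is slid at least 21 mm of its 26 mm, over the cover's free edge (z of cover in the frame of seat between -0.0025 and 0.0025 m and angle between cover's own z axis and vertical below 0.03 rad and horizontal distance between cover and seat below 0.006 m and x of tab_tip in the frame of lip_edge below -0.005 m and value of joint bolt above 0.021 m and linear speed of cover below 0.02 m/s); the robot touches nothing.
It fails at once if the cover is dropped into place: it turns faster than 5 rad/s at the box (distance between cover and seat below 0.05 m and angular speed of cover above 5 rad/s).
It fails at once if a bystander is moved more than 30 mm (distance of any of glue, cup, driver, brush, tray, bin, old_filter from where it was at the start of the episode above 0.03 m).
It also fails if it takes over 58 s, if anything falls off the work surface, if the arm or the gripper's body presses on something with over 40 N, if the wrist force passes 120 N, or if a joint passes its speed limit or range.

ROBOT

A 7-joint arm with a two-finger parallel gripper is mounted at the origin on the work surface. World frame = base frame: x ahead of the robot, y to its left, z up, the work surface at z = 0. Lengths are in m, angles in degrees, forces in N, time in s.
With the tool pointing down it reaches from about 0.35 to 0.9 m from the base axis. Payload 8.1 kg.
Tool frame: the origin (TCP) lies at the very end of the fingers, on their centre line; the grasp point (between the pads) lies 19 mm behind it; z points along the fingers, y is the direction in which the jaws open and shut (so a half turn about z gives the same grasp; the last joint's range is limited). The gripper opens to 85 mm and grips with 20 to 120 N. Pads are 22 mm wide; open, the fingers measure 114 mm over their backs; the gripper's body (76 mm by 85 mm) begins 54 mm behind the grasp point. The pads swing forward as they close: fully open they stand 13 mm farther back than shut.
Start: joints at [57.433, 24.895, 1.432, 90.138, -0.665, 64.973, -4.303], TCP at [0.281, -0.558, 0.231] pointing down, gripper open.
Joint ranges: [-149.89, 149.89], [-25.12, 119.58], [-72.63, 75.52], [4.76, 147.25], [-75.54, 255.54], [6.69, 114.76], [-157.13, 157.13]. Speed limits (degrees/s): [127.2, 127.2, 172.46, 172.46, 180, 180, 180].

INTERFACE

Orientations are given as [roll, pitch, yaw] about the fixed x, y, z axes, in that order (R = Rz(yaw) Ry(pitch) Rx(roll)).
In Python, from cell import ctrl, eyes, close_job gives the robot as it stands.
- The arm moves only by the tool arm_command, never from a script. Its argument "rows" is a list that holds one entry, the list of rows, each a list of 6 numbers: the shift along the world's x, y, z in mm, then the turn, a rotation vector about the world's x, y, z in degrees. A call has 1 to 8 rows; each row shifts and turns the commanded pose from where the row before left it; what a row does not reach is not made up. A row lasts 1/8 s, in which the tool goes at most 62.5 mm and 10.7 degrees, less where a joint would pass 70% of its speed; a pose out of reach is approached as far as the arm can. A call with a gripper value outside its range is refused whole. "grip" is the gripper command: -1 is fully open, 1 is shut, values between are in proportion, set as the call begins (left out, the last holds). The fingers move at their own pace and stop on an object; the grip force is fixed at half the most. Time passes only in rows, so rows that do not move let the fingers close. It gives the time, the measured TCP pose, the force and the opening at its end, in the units of the state.
- ctrl.sense(): the state, without advancing time (a new reading comes with each control period).
- eyes.read_camera(name): name is "side" or "top" or "wrist"; returns (picture, depth): 400x640x3 uint8, red, green, blue; 400x640 float32, m along the optical axis (not along the pixel's ray), 0 where there is no reading.
- eyes.camera_model(name): a dict with "K" (3x3 intrinsics, pixels), "view" (4x4, takes a point from world to camera coordinates). Camera axes: x right, y up, looking along -z (the intrinsics and any distortion apply to the point x, -y, -z); pixel columns grow to the right and rows downward; lengths in m; the calibration is good to about 2 mm. A picture is of the moment at which its call begins: read the wrist's pose just before it. camera_model takes no time and is no camera call; for the wrist camera it gives the pose at the moment of the call.
- close_job(): hands the job in, once; it reports no verdict.
Trained networks look in the newest picture that a camera, given by its name, has taken for a name from the list of things; names that differ only in an ending like _2 or _b are one class to them, and where a whole thing is asked for, a point or a joint stands for the part that bears it (a point fixed in the world has none). Each returns a list of dicts, best first, with "conf" (0 to 1); they miss things now and then, are a little off and sometimes report something else, mostly with a low value. They report only what shows in the picture. A call takes as long as a camera call. They do not tell look-alikes from the thing itself.
- eyes.search_frame(camera, query): "xyz" ([x, y, z] in m, in the coordinates of the camera as it stood for that picture, good to about 4 mm: the middle of the surface that is visible of it).
- eyes.outline_of(camera, query): "mask" (400x640 bool, what is visible of it).
The state is a dict: "t": time; "joint_positions": joint angles; "dq": joint speeds; "tau": joint torques, N m; "position": TCP position; "eef_rot": TCP orientation; "force": force on the tool from outside, world axes, zero at the start; "wrist_torque": the same for the moment, N m; "grip_width": opening from 0.0 (shut) to 1.0 (fully open).
Only numpy, scipy, OpenCV 4.12 (cv2) and the standard library are available. Lean on these libraries where they do the work, as an engineer would, in place of code of your own. Each camera call takes 0.05 s, during which the arm holds its last target.

## Working session

There is one attempt and no reset: what is moved stays moved. The work goes in short steps, Python scripts to look and compute and a tool call to move; the robot and the scene stay as the last step left them, time stands still between calls to the robot, and variables do not carry over. Pictures are saved under pics/ and viewed, and the job is handed in when it is done.

Besides the shell and the picture viewer there is one more tool, called by a JSON object that holds its "name" and its "arguments". arm_command: Moves the arm, as the interface text tells. Its arguments: {"type":"object","properties":{"rows":{"type":"array","items":{"type":"array","items":{"type":"array","items":{"type":"number"}}}},"grip":{"type":"number"}},"required":["rows"]}

```bash
mkdir -p pics; ls
python3 - <<'E'
from cell import ctrl, eyes
import cv2, numpy as np
s=ctrl.sense(); print({k:np.round(v,3) for k,v in s.items()})
for n in ["side","top","wrist"]:
    p,d=eyes.read_camera(n); cv2.imwrite(f"pics/{n}0.png",p[:,:,::-1]); np.save(f"pics/{n}0.npy",d)
    m=eyes.camera_model(n); print(n,np.round(m["K"],1).tolist(),np.round(m["view"],3).tolist(), [k for k in m])
E
```

```text
pics
{'t': np.float64(0.0), 'joint_positions': array([57.432, 24.936,  1.432, 90.189, -0.663, 64.971, -4.302]), 'dq': array([ 0.076,  0.062, -0.077, -0.045,  0.015, -0.015, -0.004]), 'tau': array([-1.0000e-03, -6.7048e+01,  1.0240e+00, -3.1622e+01,  1.5000e-02,
        1.2000e-02, -0.0000e+00]), 'position': array([ 0.28 , -0.558,  0.231]), 'eef_rot': array([-1.79913e+02,  1.00000e-02,  2.66850e+01]), 'force': array([-0.194, -0.499, -0.263]), 'wrist_torque': array([-0.015,  0.043,  0.   ]), 'grip_width': np.float64(0.999)}
side [[481.5, 0.0, 325.2], [0.0, 481.5, 198.4], [0.0, 0.0, 1.0]] [[-0.763, -0.646, 0.003, 0.403], [0.357, -0.418, 0.836, -0.256], [-0.538, 0.639, 0.549, -1.254], [0.0, 0.0, 0.0, 1.0]] ['K', 'view']
top [[419.9, 0.0, 309.0], [0.0, 419.9, 206.0], [0.0, 0.0, 1.0]] [[0.016, -1.0, -0.023, 0.009], [0.982, 0.011, 0.191, -0.515], [-0.191, -0.026, 0.981, -1.14], [0.0, 0.0, 0.0, 1.0]] ['K', 'view']
wrist [[355.9, 0.0, 319.2], [0.0, 355.9, 199.8], [0.0, 0.0, 1.0]] [[0.448, -0.894, -0.002, -0.624], [0.854, 0.429, -0.296, 0.038], [0.266, 0.131, 0.955, -0.381], [0.0, 0.0, 0.0, 1.0]] ['K', 'view']
```

View pics/top0.png

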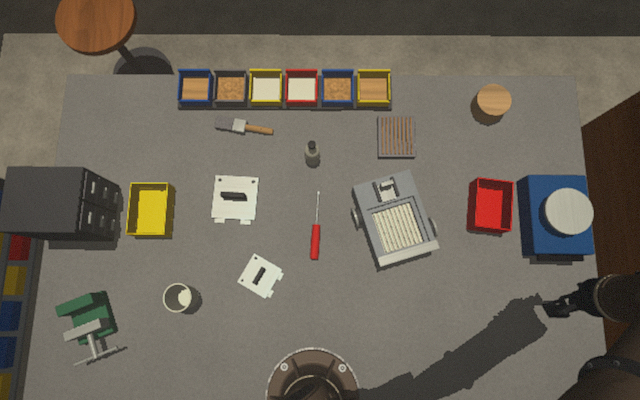

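View pics/side0.png

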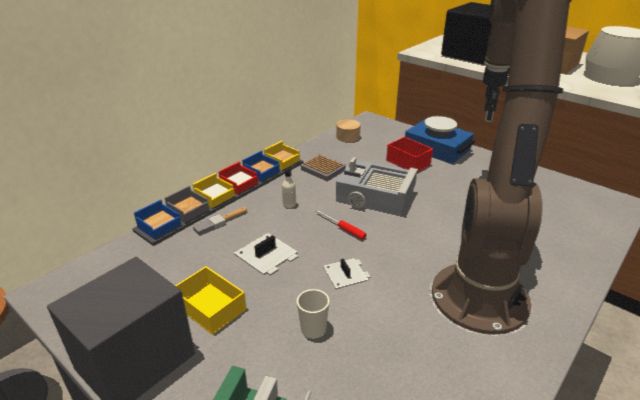

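View pics/wrist0.png

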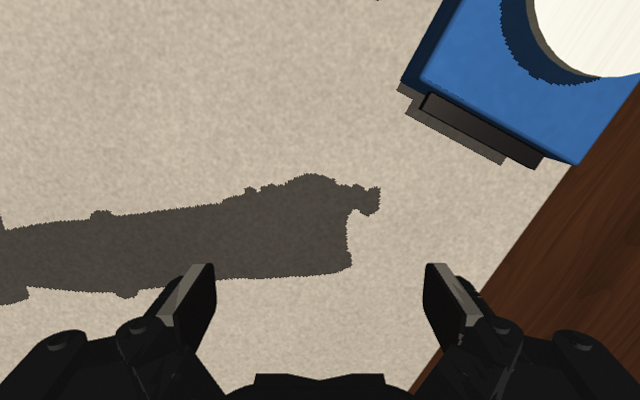

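Candidates for the cover: the larger plate at top (235,198) and the small plate at (262,275). The old filter at (396,137) has no handle. I choose the larger plate. Next I measure it and crop in close.

```bash
cat > h.py <<'E'
import numpy as np, cv2
from scipy.spatial.transform import Rotation as R
def cloud(d,m):
    K=np.array(m["K"]);V=np.array(m["view"])
    v,u=np.mgrid[0:d.shape[0],0:d.shape[1]]
    x=(u-K[0,2])/K[0,0]*d; y=(v-K[1,2])/K[1,1]*d
    pc=np.stack([x,-y,-d],-1)
    return (pc-V[:3,3])@V[:3,:3]   # R^T (p - t)
def proj(P,m):
    K=np.array(m["K"]);V=np.array(m["view"])
    c=np.atleast_2d(P)@V[:3,:3].T+V[:3,3]
    return np.stack([K[0,0]*c[:,0]/-c[:,2]+K[0,2],K[1,1]*-c[:,1]/-c[:,2]+K[1,2]],-1)
def toworld(p,m):
    V=np.array(m["view"]); return (np.array(p)-V[:3,3])@V[:3,:3]
E
python3 - <<'E'
from h import *
from cell import ctrl, eyes
p,d=eyes.read_camera("top"); m=eyes.camera_model("top"); W=cloud(d,m)
for q in ["cover","housing","bolt","cover_grip","bolt_grip"]:
    for r in eyes.search_frame("top",q)[:4]: print(q,round(r["conf"],2),np.round(toworld(r["xyz"],m),4))
print("bench z",np.median(W[225:300,330:350,2]))
def rect(mask,name):
    P=W[mask][:,:2].astype(np.float32); r=cv2.minAreaRect(P); print(name,mask.sum(),np.round(r[0],4),np.round(r[1],4),round(r[2],2), np.round(np.median(W[mask][:,2]),4))
for i,r in enumerate(eyes.outline_of("top","cover")):
    M=r["mask"]; print("cover",r["conf"]); 
    pl=M&(W[...,2]<0.014)&(W[...,2]>0.003); rect(pl,"plate"); rect(M&(W[...,2]>0.035),"fin")
for r in eyes.outline_of("top","housing"):
    M=r["mask"]; print("housing",r["conf"]); rect(M&(W[...,2]>.072)&(W[...,2]<.1),"upper"); rect(M&(W[...,2]>.115),"bolt")
    rect(M&(W[...,2]>.086)&(W[...,2]<.095),"lip+bolt")
x0,y0=190,150;cv2.imwrite("pics/c1.png",cv2.resize(p[150:300,190:450,::-1],None,fx=3,fy=3,interpolation=cv2.INTER_CUBIC))
h=W[150:300,330:450,2];cv2.imwrite("pics/c2.png",cv2.resize(np.clip(h/0.13*255,0,255).astype(np.uint8),None,fx=4,fy=4,interpolation=0))
E
```

```text
cover 0.9 [0.5428 0.2362 0.0051]
cover 0.64 [0.3252 0.1539 0.0093]
housing 0.94 [ 0.4792 -0.2194  0.0681]
bolt 0.71 [ 0.5515 -0.1942  0.0864]
bolt 0.29 [0.5408 0.2383 0.0058]
cover_grip 0.88 [0.5369 0.2393 0.0084]
cover_grip 0.75 [0.3157 0.1543 0.0027]
bolt_grip 0.67 [ 0.551  -0.1977  0.0888]
bench z -0.00034211232114298384
cover 0.98
plate 844 [0.3167 0.1527] [0.1057 0.0956] 60.59 0.0053
fin 19 [0.3154 0.0758] [0.1828 0.0454] 86.85 0.0364
cover 0.6
plate 1600 [0.5407 0.2401] [0.13  0.142] 87.81 0.0066
fin 140 [0.4361 0.1148] [0.3899 0.051 ] 48.44 0.0457
housing 0.64
upper 2758 [ 0.4816 -0.2181] [0.2326 0.1681] 17.84 0.0807
bolt 88 [ 0.4361 -0.1011] [0.0275 0.3429] 55.06 0.1266
lip+bolt 755 [ 0.477  -0.2188] [0.2231 0.1653] 17.7 0.0895
```

View pics/c1.png

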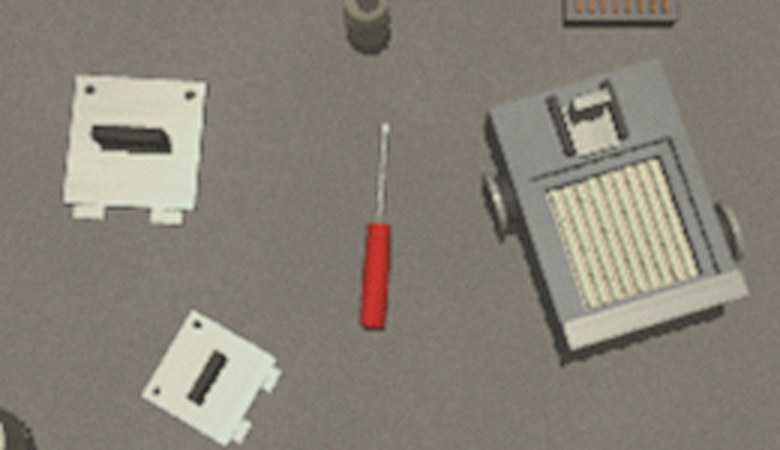

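View pics/c2.png

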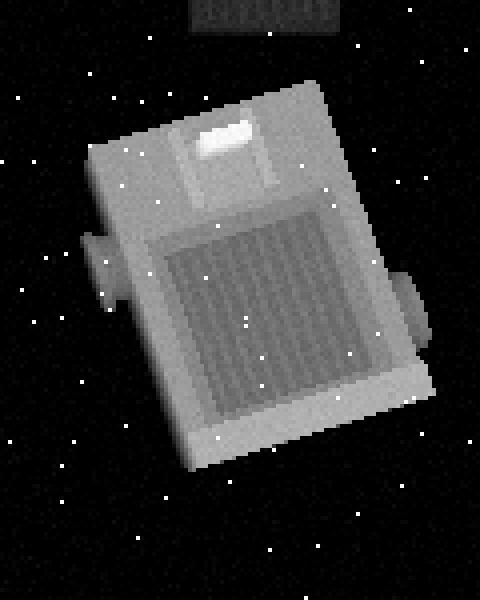

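The larger plate is the one at top (235,198): about 130 mm square, yaw about -2°, tabs towards the robot. The box is at top (395,218), yaw about +18°, with its bolt at (387,188). On the way I'll take a closer wrist view of the box.

{"name": "arm_command", "arguments": {"rows": [[[25,31,12,0,0,7.6],[25,31,12,0,0,7.6],[25,31,12,0,0,7.6],[25,31,12,0,0,7.6],[25,31,12,0,0,7.6],[25,31,12,0,0,7.6],[25,31,12,0,0,7.6],[25,31,12,0,0,7.6]]], "grip": -1}}

```text
t: 1.55
position: [0.4813, -0.3094, 0.3279]
eef_rot: [180.0, 0.0, 87.7]
force: [0.0, 0.0, 0.4]
grip_width: 1.001
```

{"name": "arm_command", "arguments": {"rows": [[[0,0,0,0,0,0],[0,0,0,0,0,0]]]}}

```text
t: 1.8
position: [0.4803, -0.311, 0.3272]
eef_rot: [-180.0, 0.0, 87.4]
force: [-0.4, 0.1, 0.1]
grip_width: 0.997
```

Run:
```python
from h import *
from cell import ctrl, eyes
s=ctrl.sense(); m=eyes.camera_model("wrist");p,d=eyes.read_camera("wrist")
cv2.imwrite("pics/w1.png",p[:,:,::-1]); np.savez("w1.npz",p=p,d=d,K=m["K"],view=m["view"])
p2,d2=eyes.read_camera("top"); m2=eyes.camera_model("top"); np.savez("t1.npz",p=p2,d=d2,K=m2["K"],view=m2["view"])
print(s["t"],s["position"],s["eef_rot"])
```

```text
1.8 [ 0.48025038 -0.31102123  0.32715133] [-1.79974576e+02  2.95117164e-02  8.74041500e+01]
```

View pics/w1.png

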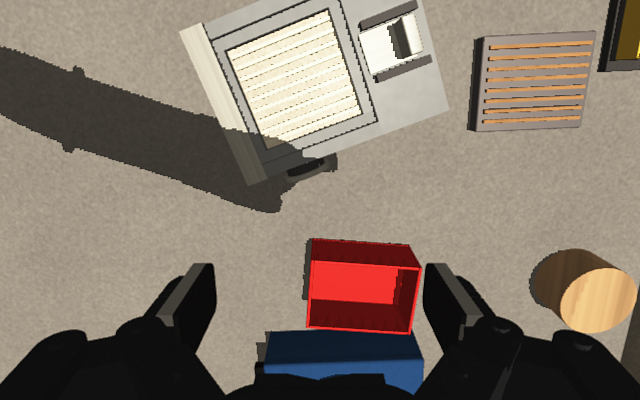

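The wrist view shows the box around (310,90), cut off at the top. I'll move further along +y and look again.

{"name": "arm_command", "arguments": {"rows": [[[0,40,0,0,0,0],[0,40,0,0,0,0],[0,0,0,0,0,0],[0,0,0,0,0,0]]]}}

```text
t: 2.4
position: [0.4801, -0.2318, 0.3272]
eef_rot: [-180.0, 0.0, 87.4]
force: [0.5, -0.5, -0.2]
grip_width: 1.0
```

Run:
```python
from h import *
from cell import ctrl, eyes
s=ctrl.sense(); m=eyes.camera_model("wrist");p,d=eyes.read_camera("wrist")
cv2.imwrite("pics/w2.png",p[:,:,::-1]); np.savez("w2.npz",p=p,d=d,K=m["K"],view=m["view"])
print(s["t"],s["position"],s["eef_rot"])
W=cloud(cv2.medianBlur(d,3),m); z=W[...,2]
h=np.clip(z/0.13*255,0,255).astype(np.uint8);cv2.imwrite("pics/w2h.png",h)
def rect(mask,name):
    n,l,st,_=cv2.connectedComponentsWithStats(mask.astype(np.uint8)); k=1+np.argmax(st[1:,4]); M=l==k
    r=cv2.minAreaRect(W[M][:,:2].astype(np.float32)); print(name,M.sum(),np.round(r[0],4),np.round(r[1],4),round(r[2],2),np.round(np.percentile(W[M][:,2],[5,50,95]),4))
rect((z>.072)&(z<.1),"upper"); rect((z>.110)&(z<.14),"fin"); rect((z>.085)&(z<.1),"lip"); rect((z>.072)&(z<.0845),"deck")
```

```text
2.4 [ 0.4801288  -0.23182448  0.32722898] [-1.79982675e+02  4.49252407e-02  8.73708645e+01]
upper 17409 [ 0.4853 -0.2178] [0.2335 0.167 ] 17.84 [0.0798 0.0807 0.0914]
fin 567 [ 0.5684 -0.1911] [0.0125 0.034 ] 17.99 [0.1139 0.1266 0.1273]
lip 3398 [ 0.3864 -0.2498] [0.0255 0.1667] 17.67 [0.089  0.0904 0.0909]
deck 11584 [ 0.4959 -0.2146] [0.2115 0.1667] 17.69 [0.0796 0.0805 0.0811]
```

View pics/w2.png

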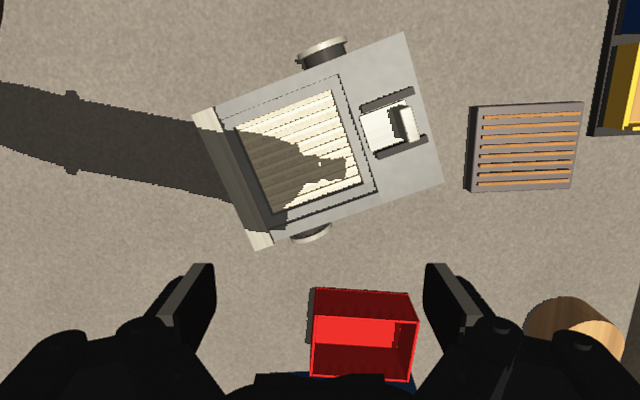

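View pics/w2h.png

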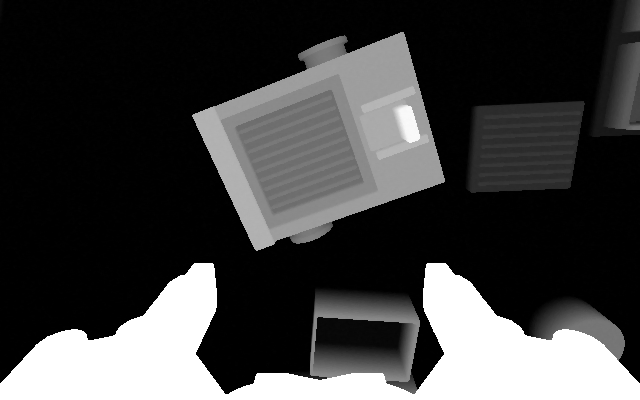

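Box pose from the lip, deck and rim fits, which agree within 1 mm: origin (0.4725, -0.222), yaw 17.75°. Next, the cover.

{"name": "arm_command", "arguments": {"rows": [[[7.5,50,-5,0,0,0],[7.5,50,-5,0,0,0],[7.5,50,-5,0,0,0],[7.5,50,-5,0,0,0],[7.5,50,-5,0,0,0],[7.5,50,-5,0,0,0],[7.5,50,-5,0,0,0],[7.5,50,-5,0,0,0]]]}}

```text
t: 3.45
position: [0.5418, 0.1694, 0.2869]
eef_rot: [180.0, 0.0, 87.3]
force: [1.2, -0.9, 0.3]
grip_width: 1.003
```

{"name": "arm_command", "arguments": {"rows": [[[0,0,0,0,0,0],[0,0,0,0,0,0]]]}}

```text
t: 3.7
position: [0.5413, 0.168, 0.2868]
eef_rot: [-180.0, 0.1, 87.4]
force: [0.8, -0.2, 0.5]
grip_width: 0.998
```

Run:
```python
from h import *
from cell import ctrl, eyes
s=ctrl.sense(); m=eyes.camera_model("wrist");p,d=eyes.read_camera("wrist")
cv2.imwrite("pics/w3.png",p[:,:,::-1]); np.savez("w3.npz",p=p,d=d,K=m["K"],view=m["view"])
print(s["t"],s["position"],s["eef_rot"])
W=cloud(cv2.medianBlur(d,3),m); z=W[...,2]
def rect(mask,name):
    mask=mask&(W[...,0]>.4)&(W[...,0]<.7)&(W[...,1]>.13)&(W[...,1]<.35)
    n,l,st,_=cv2.connectedComponentsWithStats(mask.astype(np.uint8)); k=1+np.argmax(st[1:,4]); M=l==k
    r=cv2.minAreaRect(W[M][:,:2].astype(np.float32)); print(name,M.sum(),np.round(r[0],4),np.round(r[1],4),round(r[2],2),np.round(np.percentile(W[M][:,2],[5,50,95]),4)); return M
M=rect((z>.0035)&(z<.012),"plate+tabs"); rect((z>.0035)&(z<.1),"all");
rect((z>.04)&(z<.06),"fin")
M2=cv2.morphologyEx(M.astype(np.uint8),cv2.MORPH_CLOSE,np.ones((41,41)));M2=cv2.morphologyEx(M2,cv2.MORPH_OPEN,np.ones((61,61)))>0
rect(M2,"plate")
print("bench",np.median(z[(z>-.02)&(z<.003)]))
```

```text
3.7 [0.54128724 0.16802549 0.28681109] [-1.79966116e+02  5.33301452e-02  8.73795553e+01]
plate+tabs 13366 [0.5445 0.2401] [0.1302 0.1444] 87.2 [0.0066 0.0075 0.0081]
all 14333 [0.5445 0.2401] [0.1302 0.1444] 87.2 [0.0066 0.0075 0.047 ]
fin 967 [0.5515 0.2399] [0.0683 0.0138] 87.32 [0.0458 0.0474 0.048 ]
plate 13552 [0.5504 0.2404] [0.1287 0.1322] 87.34 [0.0069 0.0075 0.0471]
bench 0.00039396247427242426
```

View pics/w3.png

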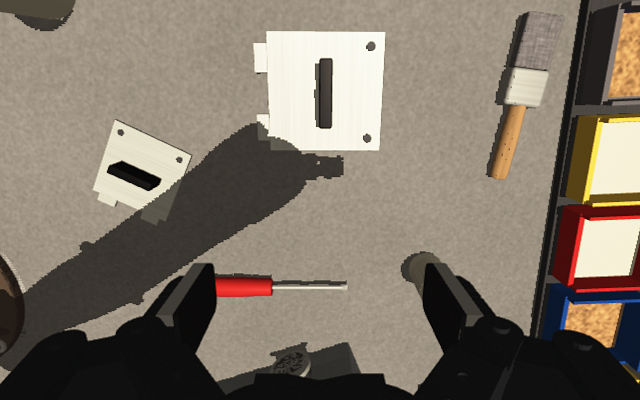

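The wrist view shows the larger plate at (325,90), with the handle at (323,93) and the tabs at (262,58)/(262,125). The look-alike is at (140,170). The cover measures 130 × 144 mm including tabs, so it is the right one. Its origin is (0.5515, 0.240), yaw -2.7°. Time to grasp.

{"name": "arm_command", "arguments": {"rows": [[[5,36,-40,0,0,0],[5,36,-40,0,0,0],[0,0,-50,0,0,0],[0,0,-50,0,0,0],[0,0,-45,0,0,0],[0,0,-28,0,0,0],[0,0,-20,0,0,0],[0,0,0,0,0,0]]]}}

```text
t: 4.75
position: [0.5505, 0.2401, 0.0134]
eef_rot: [-179.9, 0.1, 87.4]
force: [0.0, 0.1, 1.5]
grip_width: 0.999
```

{"name": "arm_command", "arguments": {"rows": [[[0,0,0,0,0,0],[0,0,0,0,0,0],[0,0,0,0,0,0],[0,0,0,0,0,0],[0,0,0,0,0,0],[0,0,0,0,0,0]]], "grip": 1}}

```text
t: 5.5
position: [0.5511, 0.2418, 0.0149]
eef_rot: [179.9, -0.0, 87.5]
force: [-0.8, -0.1, 5.5]
grip_width: 0.152
```

Grip width is about 13 mm, so the fin is held. I'll work out the waypoints and lift.

{"name": "arm_command", "arguments": {"rows": [[[0,0,15,0,0,0],[0,0,35,0,0,0],[0,0,50,0,0,0],[0,0,50,0,0,0],[0,0,45,0,0,0],[0,0,0,0,0,0]]]}}

```text
t: 6.25
position: [0.5521, 0.243, 0.2138]
eef_rot: [179.7, -0.2, 87.5]
force: [0.5, -0.6, -3.7]
grip_width: 0.156
```

```bash
cat > plan.py <<'E'
from h import *
O=np.array([.4725,-.222,0]); YAW=17.75
RB=R.from_euler('z',YAW,degrees=True)
def tcp(tipx,h,th,off=(0,-.0012,.0149),y=0.):
    Rc=RB*R.from_euler('y',-th,degrees=True)
    tip=O+RB.apply([tipx,y,.070+h])
    return tip+Rc.apply(np.array([.079,0,0])+np.array(off)), Rc
E
python3 - <<'E'
from plan import *
from cell import ctrl, eyes
s=ctrl.sense(); print(s["t"],s["position"],s["eef_rot"],s["force"],s["grip_width"])
for a in [(-.070,.080,0),(-.070,.04,13),(-.074,.002,13),(-.090,.002,13),(-.090,.001,6),(-.09,0,0)]:
    print(a,np.round(tcp(*a)[0]*1000,1))
E
```

```text
6.25 [0.55206869 0.24296881 0.21382943] [179.65714628  -0.1987403   87.49903791] [ 0.54880988 -0.60733555 -3.69952728] 0.15563743501878607
(-0.07, 0.08, 0) [ 481.4 -220.4  164.9]
(-0.07, 0.04, 13) [ 476.3 -222.   142.3]
(-0.074, 0.002, 13) [ 472.5 -223.3  104.3]
(-0.09, 0.002, 13) [ 457.3 -228.1  104.3]
(-0.09, 0.001, 6) [ 460.5 -227.1   94.1]
(-0.09, 0, 0) [ 462.4 -226.5   84.9]
```

{"name": "arm_command", "arguments": {"rows": [[[-4,-25,0,0,0,1],[-8,-50,0,0,0,2.5],[-8,-50,0,0,0,2.5],[-8,-50,0,0,0,2.5],[-8,-50,0,0,0,2.5],[-8,-50,0,0,0,2.5],[-8,-50,0,0,0,2.5],[-8,-50,0,0,0,2.4]]]}}

```text
t: 7.25
position: [0.4893, -0.1349, 0.2086]
eef_rot: [-179.9, -0.0, 106.0]
force: [0.8, 0.2, -2.8]
grip_width: 0.157
```

{"name": "arm_command", "arguments": {"rows": [[[-7,-50,0,0,0,1],[-4,-38,0,0,0,1],[0,0,0,0,0,0],[0,0,0,0,0,0],[0,0,0,0,0,0]]]}}

```text
t: 7.88
position: [0.4797, -0.2199, 0.2091]
eef_rot: [-180.0, -0.0, 108.0]
force: [-0.3, -0.3, -2.2]
grip_width: 0.153
```

Run:
```python
from plan import *
from cell import ctrl, eyes
s=ctrl.sense(); m=eyes.camera_model("wrist");p,d=eyes.read_camera("wrist")
cv2.imwrite("pics/w4.png",p[:,:,::-1]); np.savez("w4.npz",p=p,d=d,K=m["K"],view=m["view"])
print(s["t"],s["position"],s["eef_rot"],s["force"])
p2,d2=eyes.read_camera("top"); m2=eyes.camera_model("top"); cv2.imwrite("pics/t4.png",cv2.resize(p2[100:320,300:500,::-1],None,fx=3,fy=3)); np.savez("t4.npz",p=p2,d=d2)
```

```text
7.875 [ 0.47974944 -0.21988631  0.20911366] [-1.79989843e+02 -4.55093803e-02  1.08008019e+02] [-0.25250856 -0.34868681 -2.24932244]
```

View pics/w4.png

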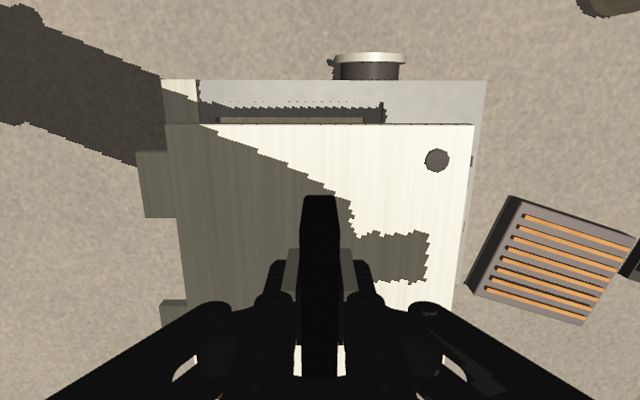

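View pics/t4.png

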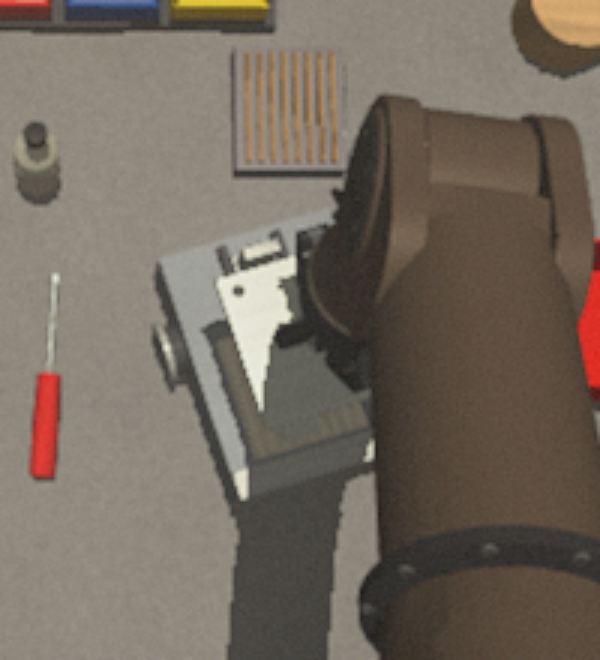

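The wrist view shows the cover held in hand: +y edge at row 124, free edge near column 470, a tab at (140,185). The box is behind it. I'll measure the cover's pose in the hand from this depth image.

Run:
```python
from plan import *
f=np.load("w4.npz"); m=dict(K=f["K"],view=f["view"]); d=cv2.medianBlur(f["d"],3); W=cloud(d,m)
B=RB.inv().apply((W-O).reshape(-1,3)).reshape(W.shape)*1000
z=B[...,2]
for c in (250,300,400,450): print(c,np.round(z[115:240:25,c],1))
# plate plane
r=np.s_[135:190,220:420]; A=B[r].reshape(-1,3); A=A[(A[:,2]>185)&(A[:,2]<215)]
c,_,_,_=np.linalg.lstsq(np.c_[A[:,:2],np.ones(len(A))],A[:,2],rcond=None); print("plane",c, "tilt deg",np.degrees(c[:2]))
P=(np.abs(z-(B[...,0]*c[0]+B[...,1]*c[1]+c[2]))<4)
P[300:]=False
# edges: top edge for columns
tops=[]; 
for u in range(215,460,5):
    v=np.where(P[:,u])[0]; tops.append(B[v[0],u,:2])
tops=np.array(tops); k=np.polyfit(tops[:,0],tops[:,1],1); print("yedge slope deg",np.degrees(k[0]),"y at x mean",tops[:,1].mean(),tops[:,0].mean())
fr=np.array([B[v,np.where(P[v])[0][-1],:2] for v in range(140,290,5)]); k=np.polyfit(fr[:,1],fr[:,0],1); print("free x",np.median(fr[:,0]),np.degrees(k[0]),fr[:,1].mean())
tb=np.array([B[v,np.where(P[v])[0][0],:2] for v in range(160,212,4)]); print("tab tip x",np.median(tb[:,0]),tb[:,1].min(),tb[:,1].max())
le=np.array([B[v,np.where(P[v])[0][0],:2] for v in range(130,148,2)]+[B[v,np.where(P[v])[0][0],:2] for v in range(225,290,4)]); print("left edge",np.round(np.median(le[:,0]),1))
t=RB.inv().apply(np.array([0.47974944,-0.21988631,0.20911366])-O)*1000; print("tcp box",t)
# box now: far rim edge y=83, z~80
Q=(abs(z-80)<2.5)&(np.arange(400)[:,None]<120)
e=np.array([B[np.where(Q[:,u])[0][0],u,:2] for u in range(220,470,10)]);print("rim y",np.median(e[:,1]),np.degrees(np.polyfit(e[:,0],e[:,1],1)[0]))
```

```text
250 [ 70.  201.9 201.7 201.9 201.4]
300 [ 71.1 201.3 201.8 202.2 202. ]
400 [ 81.  201.9 201.7 201.9 202.1]
450 [ 80.3 201.8 202.4 202.  202.4]
plane [-2.74499951e-04  2.25274529e-03  2.01716772e+02] tilt deg [-0.01572769  0.1290728 ]
yedge slope deg 0.11175800387768815 y at x mean 62.52148087705084 14.637106825778869
free x 72.6900104284658 0.03906437627762301 22.679569809770445
tab tip x -70.81622126623243 24.69123909074553 46.66797571402925
left edge -56.5
tcp box [ 7.54872483e+00 -1.97025966e-01  2.09113660e+02]
rim y 82.77660991518681 0.19875917290319045
```

```bash
sed -i 's/off=(0,-.0012,.0149)/off=(-.0004,.0021,.0142)/' plan.py
python3 - <<'E'
from plan import *
for a in [(-.070,.080,0),(-.070,.035,13),(-.074,.015,13),(-.074,.002,13),(-.090,.002,13),(-.090,.001,8),(-.090,.001,4),(-.09,0,0)]:
    print(a,np.round(tcp(*a)[0]*1000,1))
E
```

```text
(-0.07, 0.08, 0) [ 480.1 -217.4  164.2]
(-0.07, 0.035, 13) [ 475.1 -219.   136.5]
(-0.074, 0.015, 13) [ 471.3 -220.2  116.5]
(-0.074, 0.002, 13) [ 471.3 -220.2  103.5]
(-0.09, 0.002, 13) [ 456.  -225.1  103.5]
(-0.09, 0.001, 8) [ 458.4 -224.3   96. ]
(-0.09, 0.001, 4) [ 459.9 -223.8   90.6]
(-0.09, 0, 0) [ 461.  -223.5   84.2]
```

{"name": "arm_command", "arguments": {"rows": [[[-0.8,0.15,-12,0.66,-2.06,0],[-0.8,0.15,-12,0.66,-2.06,0],[-0.8,0.15,-12,0.66,-2.06,0],[-0.8,0.15,-12,0.66,-2.06,0],[-0.8,0.15,-12,0.66,-2.06,0],[-0.8,0.15,-12,0.66,-2.06,0],[0,0,0,0,0,0],[0,0,0,0,0,0]]]}}

```text
t: 8.98
position: [0.4755, -0.2203, 0.1379]
eef_rot: [167.0, 0.1, 107.9]
force: [0.2, 0.1, -1.7]
grip_width: 0.156
```

```bash
cat > chk.py <<'E'
from plan import *
from cell import ctrl, eyes
s=ctrl.sense(); print(s["t"],np.round(s["position"],4),s["eef_rot"],s["force"])
Rt=R.from_euler('xyz',s["eef_rot"],degrees=True)
# cover frame from tool: cover x=tool y, cover y=tool x, cover z=-tool z
Mt=Rt.as_matrix(); Rc=np.c_[Mt[:,1],Mt[:,0],-Mt[:,2]]
org=s["position"]-Rc@np.array([-.0004,.0021,.0142]); tip=org+Rc@np.array([-.079,0,0])
print("tip box mm",np.round(RB.inv().apply(tip-O)*1000,1),"tilt",-RB.inv().apply(Rc[:,2])[:2]*57.3, "orig",np.round(RB.inv().apply(org-O)*1000,1))
E
python3 chk.py
python3 - <<'E'
from h import *
from cell import ctrl, eyes
for n in ("side","wrist"):
    m=eyes.camera_model(n);p,d=eyes.read_camera(n); np.savez(n+"5.npz",p=p,d=d,K=m["K"],view=m["view"])
    if n=="side": p=cv2.resize(p[130:240,290:470],None,fx=4,fy=4)
    cv2.imwrite(f"pics/{n}5.png",p[:,:,::-1])
E
```

```text
8.975 [ 0.4755 -0.2203  0.1379] [1.67019529e+02 5.39434563e-02 1.07919570e+02] [ 0.18513655  0.07400548 -1.65223686]
tip box mm [-70.   -1.6 106.5] tilt [12.87076376 -0.01447738] orig [  7.   -1.4 124.2]
```

View pics/side5.png

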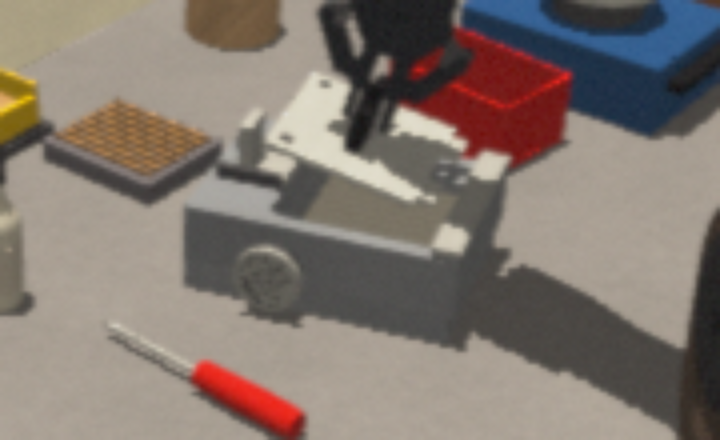

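View pics/wrist5.png

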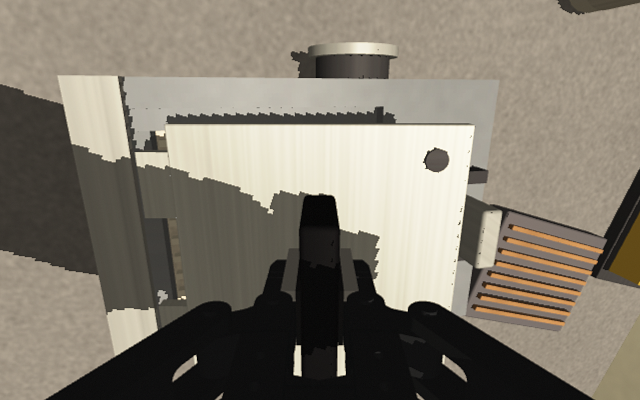

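The side view shows the cover tilted, free edge up, tabs just in front of the lip, with the bolt clear. Lowering now.

{"name": "arm_command", "arguments": {"rows": [[[-1,0.1,-8,0,0,0],[-1,0.1,-8,0,0,0],[-1,0.1,-8,0,0,0],[-1.3,0,-6,0,0,0],[0,0,-3.5,0,0,0],[0,0,0,0,0,0],[0,0,0,0,0,0]]]}}

```text
t: 9.95
position: [0.4708, -0.2203, 0.104]
eef_rot: [167.0, 0.0, 107.9]
force: [-0.6, 0.3, -2.6]
grip_width: 0.155
```

```bash
python3 chk.py
python3 - <<'E'
from h import *
from cell import ctrl, eyes
for n in ("side","wrist"):
    m=eyes.camera_model(n);p,d=eyes.read_camera(n); np.savez(n+"6.npz",p=p,d=d,K=m["K"],view=m["view"])
    if n=="side": p=cv2.resize(p[130:240,290:470],None,fx=4,fy=4)
    cv2.imwrite(f"pics/{n}6.png",p[:,:,::-1])
E
```

```text
9.95 [ 0.4708 -0.2203  0.104 ] [1.67000774e+02 4.34529440e-02 1.07883632e+02] [-0.59731628  0.31552462 -2.62662839]
tip box mm [-74.5  -0.2  72.5] tilt [ 1.28890054e+01 -1.22813618e-02] orig [ 2.5  0.  90.3]
```

View pics/wrist6.png

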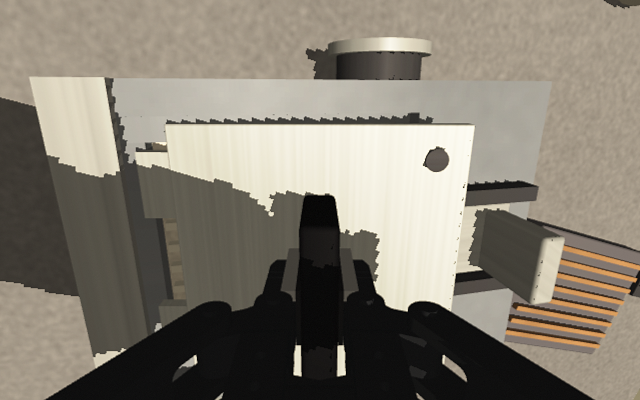

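View pics/side6.png

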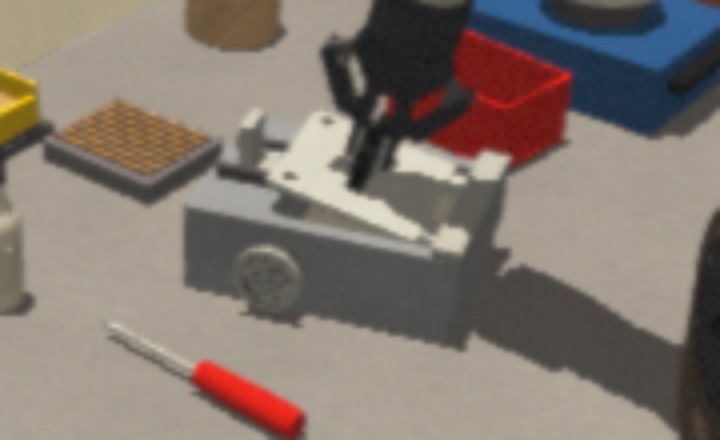

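The tabs are below lip level with no contact. Next I slide them under the lip.

{"name": "arm_command", "arguments": {"rows": [[[-3,-0.95,0,0,0,0],[-3,-0.95,0,0,0,0],[-3,-0.95,0,0,0,0],[-3,-0.95,0,0,0,0],[-2,-0.6,0,0,0,0],[0,0,0,0,0,0],[0,0,0,0,0,0]]]}}

```text
t: 10.92
position: [0.4567, -0.2247, 0.1039]
eef_rot: [167.0, 0.0, 107.9]
force: [0.1, -0.1, -3.0]
grip_width: 0.156
```

```bash
python3 chk.py
python3 - <<'E'
from h import *
from cell import ctrl, eyes
for n in ("side","wrist"):
    m=eyes.camera_model(n);p,d=eyes.read_camera(n); np.savez(n+"7.npz",p=p,d=d,K=m["K"],view=m["view"])
    if n=="side": p=cv2.resize(p[130:240,290:470],None,fx=4,fy=4)
    cv2.imwrite(f"pics/{n}7.png",p[:,:,::-1])
E
```

```text
10.925 [ 0.4567 -0.2247  0.1039] [1.67010264e+02 3.12534913e-02 1.07878408e+02] [ 0.053049   -0.06875927 -2.95913414]
tip box mm [-89.2  -0.   72.4] tilt [ 1.28797294e+01 -1.59079334e-03] orig [-12.3   0.2  90.1]
```

View pics/wrist7.png

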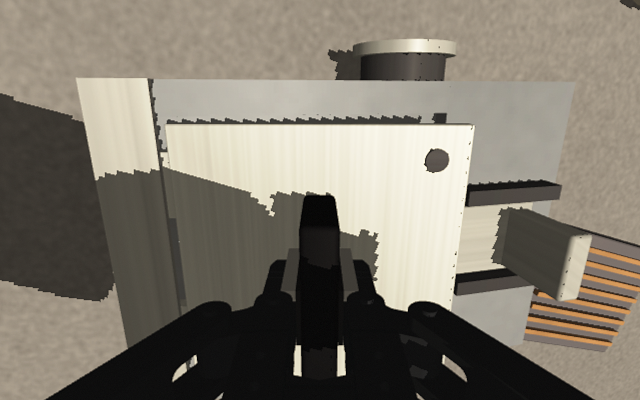

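The tabs are 11 mm under the lip at 12.9° tilt, and nothing is touching. I swing it down slowly.

{"name": "arm_command", "arguments": {"rows": [[[0.5,0.1,-2.6,-0.5,1.56,0],[0.5,0.1,-2.6,-0.5,1.56,0],[0.5,0.1,-2.6,-0.5,1.56,0],[0.5,0.2,-1.8,-0.41,1.27,0],[0.5,0.2,-1.8,-0.41,1.27,0],[0.5,0.2,-1.8,-0.41,1.27,0],[0,0,0,0,0,0],[0,0,0,0,0,0]]]}}

```text
t: 12.02
position: [0.4595, -0.2237, 0.0905]
eef_rot: [175.9, 0.0, 107.9]
force: [-0.7, -0.4, -2.8]
grip_width: 0.155
```

```bash
python3 chk.py
```

```text
12.025 [ 0.4595 -0.2237  0.0905] [1.75940229e+02 1.20248934e-02 1.07883898e+02] [-0.65192925 -0.43816386 -2.78774361]
tip box mm [-90.3   0.   70.8] tilt [ 4.05669053e+00 -2.51532337e-03] orig [-11.5   0.2  76.4]
```

{"name": "arm_command", "arguments": {"rows": [[[0.4,0.1,-1.9,-0.41,1.27,0],[0.4,0.1,-1.9,-0.41,1.27,0],[0.4,0.1,-1.9,-0.41,1.27,0],[0,0,-0.5,0,0.2,0],[0,0,0,0,0,0],[0,0,0,0,0,0]]]}}

```text
t: 12.78
position: [0.461, -0.2234, 0.0849]
eef_rot: [-179.8, -0.0, 107.9]
force: [-4.4, 0.7, 6.0]
grip_width: 0.152
```

```bash
python3 chk.py
python3 - <<'E'
from h import *
from cell import ctrl, eyes
for n in ("side","wrist"):
    m=eyes.camera_model(n);p,d=eyes.read_camera(n); np.savez(n+"8.npz",p=p,d=d,K=m["K"],view=m["view"])
    if n=="side": p=cv2.resize(p[130:240,290:470],None,fx=4,fy=4)
    cv2.imwrite(f"pics/{n}8.png",p[:,:,::-1])
E
```

```text
12.775 [ 0.461  -0.2234  0.0849] [-1.79823324e+02 -1.61754523e-02  1.07897260e+02] [-4.37864229  0.73910632  6.02968465]
tip box mm [-90.1  -0.1  70.9] tilt [-0.17672967  0.01572239] orig [-11.1   0.1  70.7]
```

View pics/wrist8.png

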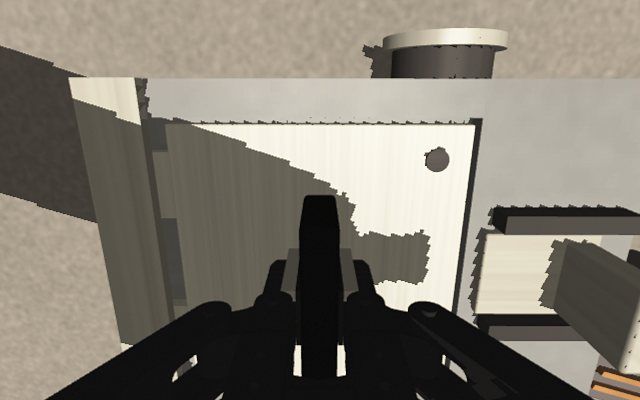

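View pics/side8.png

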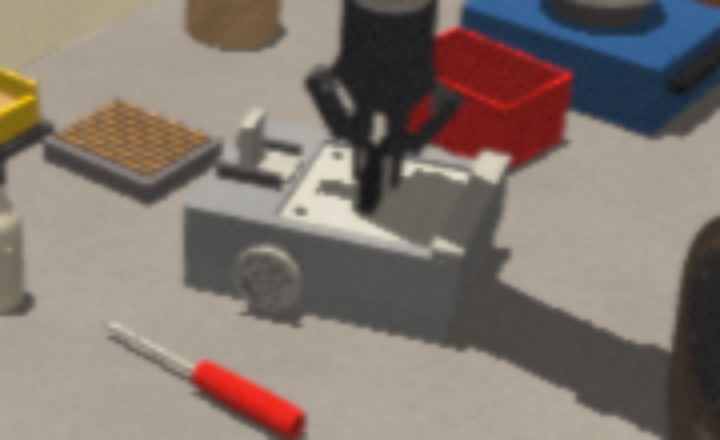

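The cover lies in the pocket with contact felt. I'll check its height against the rim before letting go.

```bash
cat > seat.py <<'E'
from plan import *
import sys
f=np.load(sys.argv[1]); m=dict(K=f["K"],view=f["view"]); W=cloud(cv2.medianBlur(f["d"],3),m)
B=RB.inv().apply((W-O).reshape(-1,3)).reshape(W.shape)*1000
x,y,z=B[...,0],B[...,1],B[...,2]
def fit(M):
    A=B[M];A=A[abs(A[:,2]-np.median(A[:,2]))<3]; c=np.linalg.lstsq(np.c_[A[:,:2],np.ones(len(A))],A[:,2],rcond=None)[0]; return len(A),np.round(np.median(A[:,2]),2),np.round(np.degrees(c[:2]),2)
ok=(z>60)&(z<100)
print("cover",fit(ok&(x>-65)&(x<45)&(y>25)&(y<58)),"cover free",fit(ok&(x>35)&(x<48)&(y>-55)&(y<58)),"tabside",fit(ok&(x>-70)&(x<-60)&(y>0)&(y<55)))
print("rim",fit(ok&(y>73)&(y<80)&(x>-60)&(x<40)),"deck",fit(ok&(x>62)&(x<120)&(y>30)&(y<75)),"lip",fit(ok&(x<-82)&(x>-100)&(abs(y)<70)))
b=(z>110)&(z<135)&(x>60)&(x<120)&(abs(y)<30)
if b.sum()>30: print("boltfin x",np.median(x[b&(z>124)]),"y",np.median(y[b&(z>124)]))
E
python3 seat.py wrist8.npz; python3 seat.py w2.npz
```

```text
cover (18045, np.float64(77.54), array([0.12, 0.23])) cover free (4622, np.float64(77.56), array([-1.21,  0.47])) tabside (2631, np.float64(77.49), array([ 0.03, -0.01]))
rim (4528, np.float64(80.56), array([-0.01,  0.68])) deck (14972, np.float64(80.58), array([ 0.03, -0.01])) lip (9761, np.float64(90.49), array([0.1 , 0.04]))
boltfin x 95.19261126199862 y -5.3049755995559895
cover (803, np.float64(61.73), array([0.18, 0.44])) cover free (425, np.float64(70.38), array([9.58, 0.09])) tabside (134, np.float64(61.55), array([1.3 , 0.58]))
rim (672, np.float64(80.58), array([0.07, 0.31])) deck (2590, np.float64(80.54), array([ 0.15, -0.02])) lip (2021, np.float64(90.43), array([-0.1 ,  0.06]))
boltfin x 100.47127363599802 y 0.7210205605921989
```

Cover top is 3.0 mm below the rim and flat, so it is home. Release, wait, and rise.

{"name": "arm_command", "arguments": {"rows": [[[0,0,0,0,0,0],[0,0,0,0,0,0],[0,0,0,0,0,0],[0,0,0,0,0,0],[0,0,0,0,0,0]]], "grip": -1}}

```text
t: 13.5
position: [0.4608, -0.2235, 0.0844]
eef_rot: [-179.9, -0.0, 107.9]
force: [-0.3, 0.5, -1.2]
grip_width: 0.998
```

{"name": "arm_command", "arguments": {"rows": [[[0,0,10,0,0,0],[0,0,30,0,0,0],[0,0,40,0,0,0],[0,0,40,0,0,0],[0,0,40,0,0,0],[0,0,0,0,0,0],[0,0,0,0,0,0]]]}}

```text
t: 14.38
position: [0.4605, -0.2234, 0.2444]
eef_rot: [-179.9, -0.0, 107.9]
force: [0.4, 0.3, -0.3]
grip_width: 1.002
```

```bash
python3 - <<'E'
from h import *
from cell import ctrl, eyes
s=ctrl.sense();print(s["t"],s["position"],s["eef_rot"],s["grip_width"])
for n in ("wrist",):
    m=eyes.camera_model(n);p,d=eyes.read_camera(n); np.savez(n+"9.npz",p=p,d=d,K=m["K"],view=m["view"])
    cv2.imwrite(f"pics/{n}9.png",p[:,:,::-1])
E
python3 seat.py wrist9.npz
```

```text
14.375 [ 0.46046534 -0.22337224  0.2443983 ] [-1.79862047e+02 -3.35428560e-02  1.07883938e+02] 1.0024632748679083
cover (4711, np.float64(77.52), array([0.09, 0.19])) cover free (1781, np.float64(77.54), array([-1.21,  0.1 ])) tabside (720, np.float64(77.51), array([0.39, 0.17]))
rim (1091, np.float64(80.53), array([ 0.11, -0.61])) deck (3759, np.float64(80.57), array([ 0.02, -0.38])) lip (3313, np.float64(90.45), array([-0.04,  0.05]))
boltfin x 99.86466482174433 y 1.1649601878272495
```

View pics/wrist9.png

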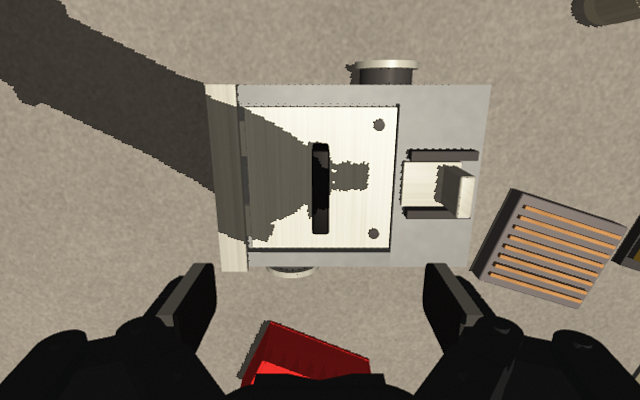

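The cover stays seated (top 3.0 mm below the rim) and the bolt is drawn back. Next I grip the bolt fin at (465,195).

{"name": "arm_command", "arguments": {"rows": [[[36,10.7,-15,0,0,0],[36,10.7,-15,0,0,0],[36,10.7,-15,0,0,0],[0,0,-40,0,0,0],[0,0,-35,0,0,0],[0,0,-24,0,0,0],[0,0,0,0,0,0],[0,0,0,0,0,0]]]}}

```text
t: 15.42
position: [0.569, -0.1912, 0.1008]
eef_rot: [-179.9, -0.1, 107.9]
force: [1.6, -0.2, 1.4]
grip_width: 0.999
```

{"name": "arm_command", "arguments": {"rows": [[[0,0,0,0,0,0],[0,0,0,0,0,0],[0,0,0,0,0,0],[0,0,0,0,0,0],[0,0,0,0,0,0],[0,0,0,0,0,0]]], "grip": 1}}

```text
t: 16.18
position: [0.5689, -0.1914, 0.1008]
eef_rot: [-179.9, -0.0, 107.9]
force: [-1.5, 0.7, 6.3]
grip_width: 0.128
```

{"name": "arm_command", "arguments": {"rows": [[[-3.9,-1.25,0,0,0,0],[-3.9,-1.25,0,0,0,0],[-3.9,-1.25,0,0,0,0],[-3.9,-1.25,0,0,0,0],[-3.9,-1.25,0,0,0,0],[-3.7,-1.2,0,0,0,0],[0,0,0,0,0,0],[0,0,0,0,0,0]]]}}

```text
t: 17.18
position: [0.5452, -0.199, 0.1007]
eef_rot: [-179.9, -0.0, 107.9]
force: [-0.7, 0.2, 8.1]
grip_width: 0.127
```

{"name": "arm_command", "arguments": {"rows": [[[-1,-0.3,0,0,0,0],[-1,-0.3,0,0,0,0],[0,0,0,0,0,0],[0,0,0,0,0,0]]]}}

```text
t: 17.68
position: [0.5445, -0.1992, 0.1008]
eef_rot: [-180.0, -0.0, 107.9]
force: [4.6, 0.1, 3.1]
grip_width: 0.13
```

{"name": "arm_command", "arguments": {"rows": [[[0,0,0,0,0,0],[0,0,0,0,0,0],[0,0,0,0,0,0],[0,0,0,0,0,0],[0,0,0,0,0,0]]], "grip": -1}}

```text
t: 18.3
position: [0.5435, -0.1994, 0.1004]
eef_rot: [-179.9, -0.0, 107.9]
force: [-0.5, -0.2, -0.0]
grip_width: 0.997
```

{"name": "arm_command", "arguments": {"rows": [[[0,0,15,0,0,0],[0,0,35,0,0,0],[0,0,40,0,0,0],[0,0,40,0,0,0],[-15,-5,15,0,0,0],[-30,-10,0,0,0,0],[0,0,0,0,0,0],[0,0,0,0,0,0]]]}}

```text
t: 19.3
position: [0.4984, -0.2144, 0.2455]
eef_rot: [-179.9, -0.0, 107.9]
force: [0.3, -0.2, 0.0]
grip_width: 1.001
```

```bash
python3 - <<'E'
from h import *
from cell import ctrl, eyes
s=ctrl.sense();print(s["t"],s["position"],s["force"],s["grip_width"])
for n in ("wrist","side"):
    m=eyes.camera_model(n);p,d=eyes.read_camera(n); np.savez(n+"10.npz",p=p,d=d,K=m["K"],view=m["view"])
    cv2.imwrite(f"pics/{n}10.png",p[:,:,::-1])
E
python3 seat.py wrist10.npz
python3 - <<'E'
from plan import *
for fn in ("w2.npz","wrist9.npz","wrist10.npz"):
    f=np.load(fn);W=cloud(cv2.medianBlur(f["d"],3),f);B=RB.inv().apply((W-O).reshape(-1,3)).reshape(W.shape)*1000
    M=(abs(B[...,2]-126.8)<2)&(B[...,0]>50)&(B[...,0]<120)&(abs(B[...,1])<25)
    print("fin top",cv2.minAreaRect(B[M][:,:2].astype(np.float32)))
    M=(abs(B[...,2]-87)<1.5)&(B[...,0]>20)&(B[...,0]<90)&(abs(B[...,1])<18); print("bolt tip x",np.percentile(B[M][:,0],[1,3]) if M.sum() else None)
    M=(abs(B[...,2]-47.5-70)<2)&(abs(B[...,0]+11)<40)&(abs(B[...,1])<45)
    if M.sum(): print("cover fin",cv2.minAreaRect(B[M][:,:2].astype(np.float32)))
E
```

```text
19.3 [ 0.49835332 -0.21440817  0.24553671] [ 0.2546756  -0.24595914  0.04863344] 1.000820385958668
cover (4648, np.float64(77.49), array([0.18, 0.2 ])) cover free (1213, np.float64(77.56), array([-1.52,  0.08])) tabside (721, np.float64(77.4), array([-0.6 ,  0.06]))
rim (1008, np.float64(80.55), array([0.05, 0.74])) deck (3767, np.float64(80.59), array([ 0.05, -0.23])) lip (3306, np.float64(90.44), array([0.04, 0.1 ]))
boltfin x 76.05999473181987 y 0.9658239912818353
fin top ((100.8468017578125, 0.1011810302734375), (33.81572341918945, 12.208578109741211), 89.85028076171875)
bolt tip x [61.25080445 61.84678503]
fin top ((100.4096450805664, 0.4265155792236328), (33.47748565673828, 11.930137634277344), 89.58332824707031)
bolt tip x [60.9713987  61.45200415]
cover fin ((-10.415712356567383, 0.6191673278808594), (69.11981964111328, 13.82919979095459), 89.7354965209961)
fin top ((76.33065032958984, 0.22000885009765625), (11.94300365447998, 33.62055206298828), 0.284349650144577)
bolt tip x [36.63141733 37.43249869]
cover fin ((-10.604057312011719, 0.4600677490234375), (69.2125015258789, 13.872213363647461), 89.97218322753906)
```

View pics/wrist10.png

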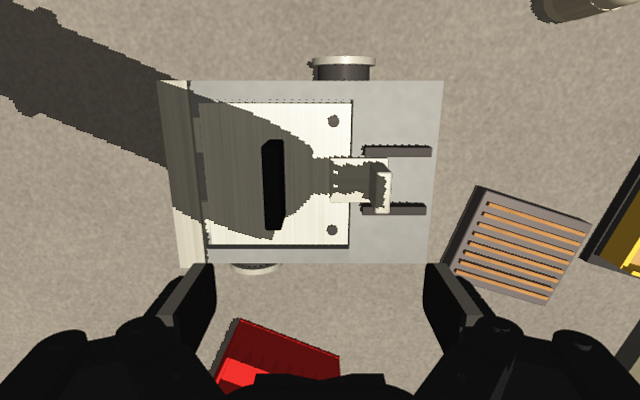

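View pics/side10.png

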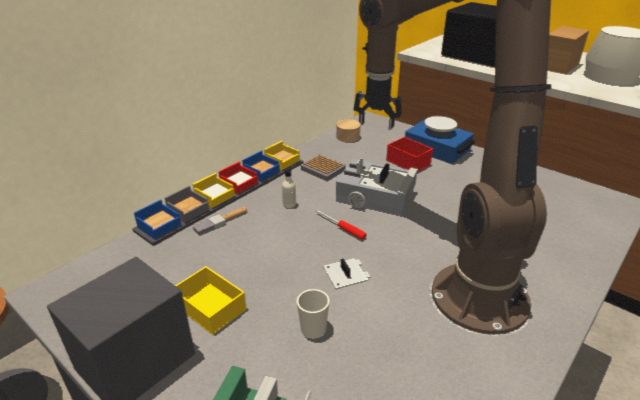

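The bolt fin is at box x 76 mm, against 77 mm at the end stop. The cover is flat and home, the gripper is clear, and the bystanders are untouched. Handing in.

```bash
python3 -c "
from cell import close_job
print(close_job())"
```

```text
the job is handed in; nothing more can be done
None
```

The larger cover is back on the box and bolted, and I handed the job in at about 19 s of the 58 s allowed. The hand-in gives no verdict, so the result rests on my own checks.

**What I did:** I gripped the cover by its handle and tilted it about 13°. I slid the tabs about 11 mm under the lip, swung the cover down slowly while still holding it, and let go once it was home. Then I gripped the bolt's fin and slid it until it met the end stop.

**Last checks:**
- **Cover:** its top is 3.0 mm below the rim, as it should be when seated. It is flat within about 0.2° over its main area and within about 1 mm of the seat point.
- **Bolt:** the fin measured box x 76.3 mm, and the end stop is at 77 mm, so the bolt is fully over the free edge (about 26 mm). The stop was also felt as a push of about 5 N.
- **Surroundings:** the arm is clear of everything with no contact force. In the last pictures the other things on the bench look unmoved; I did not measure their positions.

**One check that disagreed:** a plane fit over the narrow strip along the cover's free edge gave a tilt of about 1.5° (up from 1.2° just after release). I put this down to the strip being only 13 mm wide, since the heights along both edges agree within 0.2 mm.

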